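Seat the guide bush and the splined stick of a rotary joystick, and hold the stick down

ROBOT

A 6-joint arm with a two-finger parallel gripper is mounted at the origin on the work surface. World frame = base frame: x ahead of the robot, y to its left, z up, the work surface at z = 0. Lengths are in m, angles in degrees, forces in N, time in s.
With the tool pointing down it reaches from about 0.4 to 0.825 m from the base axis. Payload 7 kg.
Tool frame: the origin (TCP) lies midway between the tips of the shut fingers; the grasp point (between the pads) lies r.grip_depth behind it (r.grip_depth is the distance from the TCP to the grasp point, in m); z points along the fingers, y is the line along which they close (so a half turn about z gives the same grasp; the last joint's range is limited). The gripper opens to 88 mm and grips with 3 to 60 N. Pads are 19 mm wide; open, the fingers measure 130 mm over their backs; the gripper's body (78 mm by 193 mm) begins 47 mm behind the grasp point.
Start: joints at [-54.196, 20.546, 0.682, 0, -70.136, -16.507], TCP at [0.223, -0.637, 0.227] pointing down, gripper open.
Joint ranges: [-176.03, 176.03], [-82.01, 121.73], [-58.28, 71.71], [-173.87, 95.51], [-174.79, -0.11], [-173.66, 173.66]. Speed limits (degrees/s): [136.94, 136.94, 172.46, 180, 180, 180].

INTERFACE

Orientations are given as [roll, pitch, yaw] about the fixed x, y, z axes, in that order (R = Rz(yaw) Ry(pitch) Rx(roll)).
In Python, from plant import r gives the robot as it stands.
- The arm moves only by the tool inch_along, called after "Emit:" as name(argument=value, ...) on one line, values as JSON. Schema: {"type":"object","properties":{"ticks":{"type":"array","items":{"type":"number"},"minItems":6,"maxItems":72},"aperture":{"type":"number"},"squeeze":{"type":"number"},"only":{"type":"string"},"quiet":{"type":"boolean"},"lines":{"type":"string"}},"required":["ticks"],"additionalProperties":false}. ticks is one flat list of numbers that holds 1 to 12 rows one after another, with no inner brackets; each row has 6 numbers: dx, dy, dz in units of 50 mm, then a rotation vector rx, ry, rz in units of 4 degrees; each row is the pose to reach, as a shift and turn from the pose commanded when the call began, along the tool's axes at that moment; what a row does not reach only later rows make up. A row lasts 1/12 s, in which the tool goes at most 0.0417 m and 7.16 degrees, less where a joint would pass 70% of its speed; a pose out of reach is approached as far as the arm can. aperture is the finger opening in m, set as the call begins (left out keeps the last). The fingers move at their own pace and stop on an object; squeeze is the grip in N (left out, the last holds). Time passes only in rows, so rows that do not move let the fingers close. The tool returns the time, the measured TCP pose, the force, the opening and the grip force at its end. only (a regular expression) keeps the lines of the reply that match it, lines (a string "A,B") keeps lines A to B, and quiet returns only ok. Input that does not fit is refused with a message, and nothing moves.
- r.get_state(): the state, without advancing time (a new reading comes with each control period).
- r.capture(name): name is "scene" or "top" or "wrist"; returns a dict with "frame" (420x560x3 uint8, red, green, blue), "z_map" (420x560 float32, m along the optical axis (not along the pixel's ray), 0 where there is no reading), "fx", "fy", "cx", "cy" (pixels), "D" ([k1, k2, p1, p2, k3] as OpenCV has them; the pictures are not rectified), "cam_to_world" (4x4, takes a point from camera to world coordinates). Camera axes: x right, y down, z forward; pixel columns grow to the right and rows downward; lengths in m; the calibration is good to about 2 mm. A picture is of the moment at which its call begins.
- r.close_job(): hands the job in; it is judged then, once.
The state is a dict: "time_s": time; "joints": joint angles; "qd": joint speeds; "joint_torque": joint torques, N m; "tcp_pos": TCP position; "eef_rot": TCP orientation; "contact_force": force on the tool from outside, world axes, zero at the start; "moment": the same for the moment, N m; "gripper_width": finger opening in m; "gripper_force": force on a finger pad.
Only numpy, scipy, OpenCV 4.12 (cv2) and the standard library are available. Lean on these libraries where they do the work, as an engineer would, in place of code of your own. Each camera call takes 0.05 s, during which the arm holds its last target. There are 200 camera calls.

TASK

Put the rotary joystick back together: press the loose guide bush flush into the recess in the top of the black joystick base, then take the stick with the eight-sided knob, lower it through the bush, turn it until its splines mesh with the rotor inside, slide it fully home and push it down against the rotor's spring as far as it will go. Finish while still holding the stick pressed down, so that the retaining clip can be slipped in; leave the ball-topped stick and the other things on the desk where they are.

Things in the scene. Friction and masses are not known exactly. Their poses are not given: they have to be found in the camera images.
- joystick_base: Black joystick base, bolted down (cannot move), 130 mm (its x) by 110 mm (y) by 50 mm high; origin at the centre of its underside, on the desk, z up. In the middle of its top a recess 65 mm (x) by 53 mm (y), 8 mm deep; under it an open shaft well 44 mm square with the white rotor in it. A grey fire button stands 4 mm above the top at (-46, +34 mm).
- recess_floor (a point): Centre of the recess floor in the base, 42 mm above the desk, 8 mm below the base's top face; axes as the base's. The guide bush is flush when the bush's origin is here, its x along the base's x either way round.
- guide_bush: Loose grey plastic guide bush, about 60 g, neck up on the desk: flange 62 mm (its x) by 50 mm (y), 8 mm thick; on it a square neck 40 by 40 mm (sides along x and y), 16 mm tall (24 mm overall); 29 mm bore right through. Origin at the centre of the flange's underside, z up. Taken by the neck from above; 1.5 mm of play all round in the recess.
- rotor: White rotor in the base's well: round socket 41 mm wide, 20 mm deep, open on top, with four inward teeth 7 mm wide ending 8.3 mm from the axis; the slots between them run along its own +x, +y, -x, -y. Origin at the centre of the socket's floor, 18 mm above the desk as found, z up. Turns about z only stiffly (0.12 N m), stays as left, sinks on a spring.
- rotor_mouth (a point): Centre of the rotor socket's mouth, 20 mm above its floor, 38 mm above the desk as found; axes as the rotor's. Tooth tops are bevelled 2 mm. A stick is home when its lower end is on the socket's floor with its ribs in the slots, about 1 mm (7 degrees) of play; unmeshed it stands on the teeth, 20 mm too high.
- spring_seat (a joint): How far the rotor is pushed down on its spring, in m: 0 up, as found; 0.006 fully down, at its stop. The spring takes 4.5 N to start moving and 10.5 N at the stop, so it carries the weight of a stick. An unmeshed stick standing on the teeth pushes it down as well.
- stick: The stick to fit, about 120 g, 102 mm long, upright in a hole of the stand. Origin at the centre of its lower end, z up. Splined steel end 19 mm long: four ribs 4.6 mm thick, 24 mm across, along its own +x, +y, -x, -y, lower ends bevelled 2 mm; then a 13.6 mm shaft; black knob from 64 to 98 mm. A raised white ridge on the knob's top runs along x. Any quarter turn fits.
- stick_knob (a point): Centre of the stick's eight-sided knob, the point to grip, 81 mm above the stick's lower end, on its axis. The knob is 34 mm tall, 36 mm across the flats; flats face the stick's +x, +y, -x, -y and the four directions between.
- stick_stand: Fixed wooden stand, 160 mm (its x) by 64 mm (its y) by 42 mm high, origin at the centre of its underside. Two round holes of 28 mm, 30 mm deep (floor 12 mm above the desk), at 50 mm either side of its centre along its x; one holds the stick, the other the ball-topped stick.
- ball_stick: Another stick, to be left in the stand: thin steel shaft with a black ball top (35 mm ball, 98 mm overall). Origin at the centre of its lower end, z up.
- dust_cover: Clear blue cartridge dust cover, a flat sleeve 104 by 62 by 22 mm, lying on the desk; leave it. Origin at the centre of its underside.
- heat_sink: Copper heat sink with upright fins, 52 by 44 by 28 mm; leave it. Origin at the centre of its underside.
- shoulder_trigger: Smoky plastic shoulder trigger of a game pad, about 65 by 36 by 18 mm; leave it. Origin under its middle, on the desk.
- game_cartridge: Grey game cartridge lying flat, 86 by 108 by 16 mm; leave it. Origin at the centre of its underside.
- screw_dish: Round steel dish for screws, 84 mm across, 22 mm high; leave it. Origin at the centre of its underside.

How it is judged:
By the outcome, as a careful person would: the job done as asked, in the order asked, and still so for the second after the job is handed in, while the arm keeps its last pose, push and grip.
It also fails if it takes over 48 s, if anything falls off the work surface, if the arm or the gripper's body presses on something with over 40 N, if the wrist force passes 120 N, or if a joint passes its speed limit or range.

## Working session

There is one attempt and no reset: what is moved stays moved. The work goes in short steps, Python scripts to look and compute and a tool call to move; the robot and the scene stay as the last step left them, time stands still between calls to the robot, and variables do not carry over. Pictures are saved under pics/ and viewed, at most 10 in all, crops included, and the job is handed in when it is done.

```bash
ls; mkdir -p pics; cat > h.py <<'E'
import numpy as np, cv2
from plant import r
def cap(n):
    return r.capture(n)
def save(c,name,crop=None,scale=1):
    im=c["frame"][:,:,::-1]
    if crop: im=im[crop[1]:crop[3],crop[0]:crop[2]]
    cv2.imwrite("pics/"+name,cv2.resize(im,None,fx=scale,fy=scale,interpolation=cv2.INTER_CUBIC))
def K(c): return np.array([[c["fx"],0,c["cx"]],[0,c["fy"],c["cy"]],[0,0,1.]])
def ray(c,uv,z):
    p=cv2.undistortPoints(np.array(uv,float).reshape(-1,1,2),K(c),np.array(c["D"],float)).reshape(-1,2)
    T=np.array(c["cam_to_world"]); d=np.c_[p,np.ones(len(p))]@T[:3,:3].T; o=T[:3,3]
    return o+d*((z-o[2])/d[:,2])[:,None]
def cloud(c):
    z=c["z_map"]; v,u=np.mgrid[:z.shape[0],:z.shape[1]]
    p=cv2.undistortPoints(np.stack([u,v],-1).reshape(-1,1,2).astype(float),K(c),np.array(c["D"],float)).reshape(z.shape+(2,))
    T=np.array(c["cam_to_world"]); P=np.dstack([p[...,0]*z,p[...,1]*z,z])@T[:3,:3].T+T[:3,3]
    P[z==0]=np.nan
    return P
E
python3 - <<'E'
from h import *
for n in ("scene","top"):
    c=cap(n); save(c,n+"0.png",scale=1.4); print(n,np.round(c["cam_to_world"],3).tolist(),c["fx"])
print(r.get_state(), r.grip_depth)
E
```

```text
pics
plant.py
scene [[-0.674, 0.44, -0.594, 1.197], [0.739, 0.399, -0.542, 0.597], [-0.001, -0.804, -0.594, 0.712], [0.0, 0.0, 0.0, 1.0]] 532.2676792544848
top [[0.026, -0.991, 0.13, 0.426], [-1.0, -0.025, 0.002, -0.013], [0.001, -0.13, -0.991, 0.964], [0.0, 0.0, 0.0, 1.0]] 443.011607237638
{'time_s': 0.1, 'joints': array([-5.41958316e+01,  2.05882737e+01,  6.38932379e-01, -1.91294907e-02,
       -7.01348104e+01, -1.65061771e+01]), 'qd': array([ 0.05651678, -0.12912389,  0.1439203 ,  0.05195402, -0.10614288,
       -0.04951862]), 'joint_torque': array([-1.60758365e-03, -5.84164596e+01,  2.93748593e+01,  7.01554388e+00,
        1.01484740e-02, -6.37810581e-05]), 'tcp_pos': array([ 0.22290611, -0.63667052,  0.22570066]), 'eef_rot': array([ 1.79914206e+02, -6.66877848e-03, -1.60708517e+02]), 'contact_force': array([ 0.56105788, -0.0846476 , -0.34570605]), 'moment': array([-0.02298027,  0.03168356, -0.04589791]), 'gripper_force': 0.0, 'gripper_width': 0.08774675357993973} 0.0188
```

View pics/scene0.png

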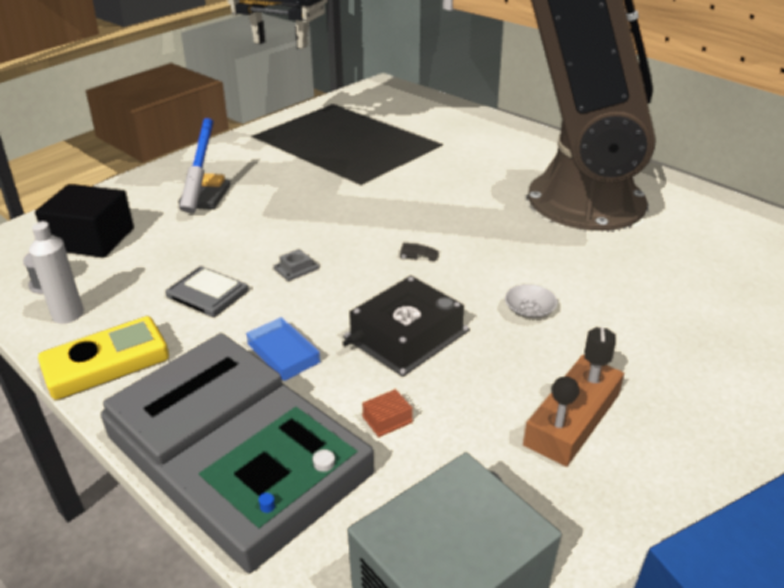

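View pics/top0.png

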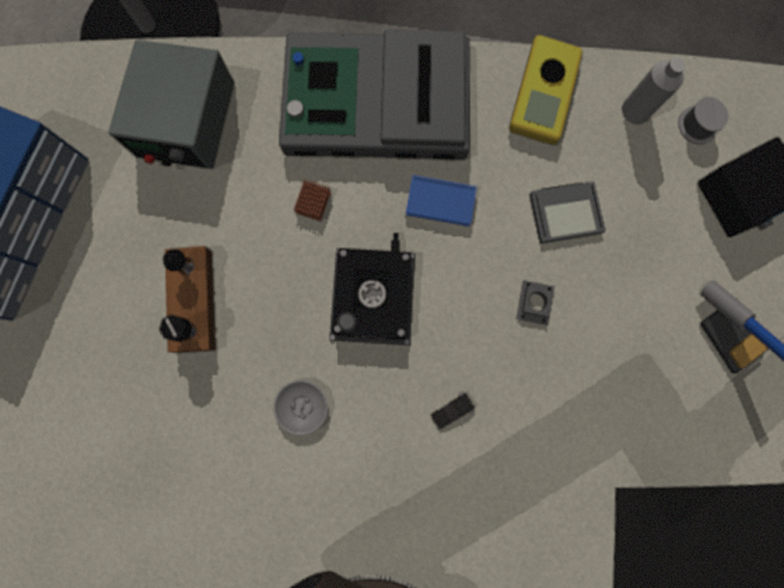

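The top view (shown at 1.4x) has the base at (373,296) with its rotor at (372,292) and its button at (346,322). The bush is at (536,303), the stand at (189,300), and the knobbed stick at (175,328) with a white ridge. Next I'll take coarse positions from depth and rays.

```bash
cat >> h.py <<'E'
def rectz(P,lo,hi,ctr,rad):
    m=(P[...,2]>lo)&(P[...,2]<hi)&(np.hypot(P[...,0]-ctr[0],P[...,1]-ctr[1])<rad)
    q=P[m]; 
    if len(q)<10: return None
    (c,s,a)=cv2.minAreaRect((q[:,:2]*1000).astype(np.float32))
    return len(q),np.round(c,1),np.round(s,1),round(a,1),np.round(np.median(q,0)*1000,1),np.round(q[:,:2].mean(0)*1000,1)
E
python3 - <<'E'
from h import *
c=cap("top"); P=cloud(c)
f=lambda x,y:(x/1.4,y/1.4)
for n,uv,z in (("base",f(373,296),.05),("rotor",f(372,292),.038),("button",f(346,322),.054),("bush",f(536,300),.024),("knob",f(175,328),.11),("stand",f(189,300),.042)):
    p=ray(c,[uv],z)[0]; print(n,np.round(p*1000,1), P[int(uv[1]),int(uv[0])])
    if n=="base": print(rectz(P,.046,.053,p,.1))
    if n=="bush": print(rectz(P,.02,.03,p,.05),rectz(P,.005,.012,p,.05))
    if n=="knob": print(rectz(P,.09,.13,p,.04))
    if n=="stand": print(rectz(P,.038,.045,p,.1))
E
```

```text
base [543.   13.3  50. ] [0.54762385 0.01512131 0.0207064 ]
(2345, array([549.1,  16.1]), array([110.3, 130.5]), 87.9, array([549.3,  14.3,  49.3]), array([549.4,  15.3]))
rotor [550.5  15.4  38. ] [0.55428381 0.01751206 0.01911057]
button [502.8  51.8  54. ] [0.50304424 0.05230687 0.05156048]
bush [ 546.5 -236.7   24. ] [ 0.55057306 -0.24115474 -0.00293934]
(212, array([ 545.4, -239.5]), array([41.5, 40.7]), 80.5, array([ 546.2, -239.8,   22.9]), array([ 545.7, -239.6])) (260, array([ 545.5, -239.6]), array([52.1, 63. ]), 80.1, array([ 542.1, -234.1,    7.3]), array([ 544.2, -235.4]))
knob [482.8 288.3 110. ] [0.48335654 0.28805745 0.11071743]
(310, array([484. , 294.4]), array([37.3, 34.5]), 76.6, array([483.4, 290.8, 110.3]), array([483.5, 291.7]))
stand [530.6 293.2  42. ] [0.53168057 0.29452925 0.03818147]
(1591, array([534.4, 298.3]), array([160.8,  67. ]), 5.3, array([534. , 290.3,  41.4]), array([532.5, 293.4]))
```

```bash
cat >> h.py <<'E'
from scipy.spatial.transform import Rotation as Ro
def row(pos,yaw):
    s=r.get_state(); R0=Ro.from_euler("xyz",[180,0,s["eef_rot"][2]],degrees=True)
    R1=Ro.from_euler("xyz",[180,0,yaw],degrees=True)
    d=R0.inv().apply(np.array(pos)-s["tcp_pos"]); w=(R0.inv()*R1).as_rotvec(degrees=True)
    print("row",np.round(d,4).tolist(),np.round(w,1).tolist(),"dist",round(float(np.linalg.norm(d)),3))
E
python3 -c "
from h import *
row([.5455,-.2395,.17],170.1)"
```

```text
row [-0.4357, 0.2684, 0.0559] [-0.0, -0.0, 29.2] dist 0.515
```

The manual's scale: shifts go in units of 50 mm and turns go in units of 4 degrees. Converting my numbers, -0.4357 m is -8.714, 0.2684 m is 5.368, 29.2 degrees is 7.3.

Emit:
inch_along(ticks=[-4.36, 2.68, 0, 0, 0, 3.75, -4.36, 2.68, 0, 0, 0, 3.75, -4.36, 2.68, 0, 0, 0, 3.75, -4.36, 2.68, 0, 0, 0, 3.75, -4.36, 2.68, 0, 0, 0, 3.75, -4.36, 2.68, 0, 0, 0, 3.75, -8.714, 5.368, 1.12, 0, 0, 7.3, -8.714, 5.368, 1.12, 0, 0, 7.3, -8.714, 5.368, 1.12, 0, 0, 7.3, -8.714, 5.368, 1.12, 0, 0, 7.3, -8.714, 5.368, 1.12, 0, 0, 7.3, -8.714, 5.368, 1.12, 0, 0, 7.3], aperture=0.088, squeeze=20)

```text
time_s: 1.15
tcp_pos: [0.53, -0.2582, 0.1757]
eef_rot: [180.0, 0.0, 170.1]
contact_force: [0.7, -0.7, -0.1]
gripper_width: 0.0873
gripper_force: 0.0
```

Emit:
inch_along(ticks=[0, 0, 0, 0, 0, 0, 0, 0, 0, 0, 0, 0])

```text
time_s: 1.32
tcp_pos: [0.5299, -0.2581, 0.175]
eef_rot: [180.0, -0.1, 170.3]
contact_force: [-0.3, -0.4, 0.2]
gripper_width: 0.0875
gripper_force: 0.0
```

```bash
python3 -c "
from h import *
s=r.get_state();print(s['tcp_pos'],s['eef_rot'],s['time_s'])
c=cap('wrist');save(c,'w1.png',scale=1.2);print(np.round(c['cam_to_world'],3).tolist(),c['fx']);np.save('w1.npy',c,allow_pickle=True)
P=cloud(c);p=[.5455,-.2395]
print(rectz(P,.02,.03,p,.05),rectz(P,.004,.012,p,.05))"
```

```text
[ 0.5299316  -0.25805336  0.17504827] [ 1.79994434e+02 -1.04171784e-01  1.70298485e+02] 1.3167
[[0.168, 0.944, 0.285, 0.453], [0.986, -0.16, -0.049, -0.245], [-0.001, 0.29, -0.957, 0.333], [0.0, 0.0, 0.0, 1.0]] 325.40483907534366
(950, array([ 547.3, -240.3]), array([39.3, 40.1]), 80.3, array([ 546.9, -239.8,   23.7]), array([ 546.9, -240.3])) (1219, array([ 547.6, -240.5]), array([49.4, 62.3]), 80.2, array([ 531. , -241.4,    7.8]), array([ 542. , -241.2]))
```

View pics/w1.png

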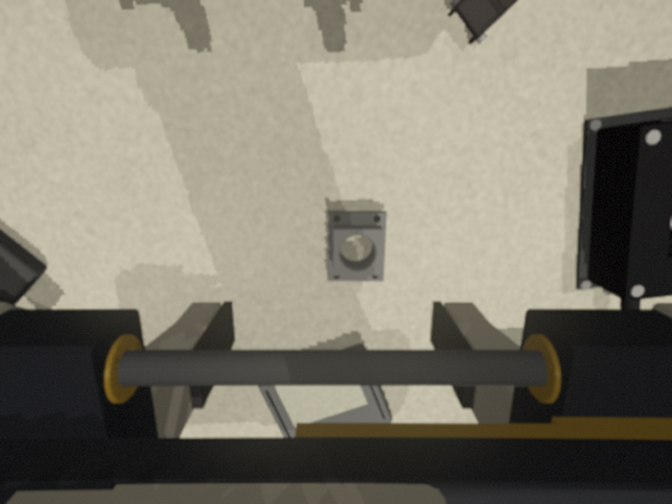

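```bash
python3 -c "
from h import *
row([.5472,-.2402,.1],170.2)"
```

```text
row [-0.0144, 0.0218, 0.0756] [-0.0, -0.0, 0.0] dist 0.08
```

Picture w1: the bush lies between the fingers at (356,248), with its flange ears above and below the neck, so the fingers close on the neck's y sides. Before gripping, I'll look at the base and rotor the same way.

```bash
python3 -c "
from h import *
row([.525,.0,.205],177.9)"
```

```text
row [0.0483, 0.2547, -0.0294] [-0.0, 0.0, -7.7] dist 0.261
```

Emit:
inch_along(ticks=[0.966, 5.094, -0.6, 0, 0, -1.925, 0.966, 5.094, -0.6, 0, 0, -1.925, 0.966, 5.094, -0.6, 0, 0, -1.925, 0.966, 5.094, -0.6, 0, 0, -1.925, 0.966, 5.094, -0.6, 0, 0, -1.925, 0.966, 5.094, -0.6, 0, 0, -1.925, 0.966, 5.094, -0.6, 0, 0, -1.925, 0.966, 5.094, -0.6, 0, 0, -1.925, 0.966, 5.094, -0.6, 0, 0, -1.925, 0.966, 5.094, -0.6, 0, 0, -1.925])

```text
time_s: 2.2
tcp_pos: [0.5251, -0.0021, 0.2061]
eef_rot: [-180.0, -0.0, 177.7]
contact_force: [0.3, 0.1, -0.5]
gripper_width: 0.0877
gripper_force: 0.0
```

```bash
python3 -c "
from h import *
s=r.get_state();print(s['tcp_pos'],s['eef_rot'],s['time_s'])
c=cap('wrist');np.save('w2.npy',c,allow_pickle=True)
P=cloud(c);p=[.5491,.0161]
print(rectz(P,.047,.0525,p,.1),rectz(P,.040,.0445,p,.042),rectz(P,.034,.0395,p,.03),rectz(P,.015,.021,p,.03))
uv=np.argwhere(np.hypot(P[...,0]-p[0],P[...,1]-p[1])<.02).mean(0);print(uv)
v,u=map(int,uv);save(c,'w2.png',crop=(u-60,v-60,u+60,v+60),scale=5)
"
```

```text
[ 0.52512234 -0.0021409   0.20613442] [-1.79994786e+02 -5.07683196e-03  1.77725858e+02] 2.2
(9836, array([550.7,  15.1]), array([110.4, 130.5]), 88.0, array([544.6,  12.5,  49.8]), array([547.3,  13.9])) (1302, array([551.8,  15.1]), array([53.3, 63.6]), 88.0, array([555.9,  15.8,  41.8]), array([552.9,  15.6])) (737, array([551.5,  16.5]), array([42.1, 43.5]), 87.8, array([553.5,  16.3,  37.1]), array([552. ,  15.7])) (346, array([554. ,  16.1]), array([41.7, 38.7]), 87.7, array([553.5,  15.5,  18. ]), array([553.8,  16.3]))
[212.52196837 295.00439367]
```

View pics/w2.png

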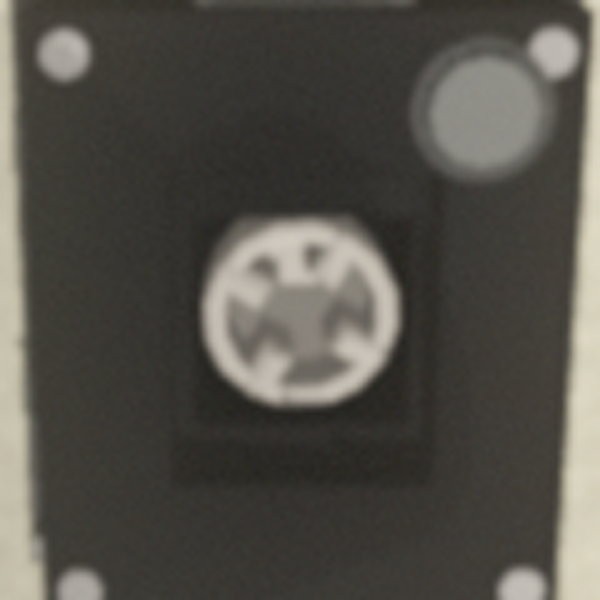

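Picture w2 (a 5x crop): the base is seen squarely, with the button at (485,110). The white rotor is centred at about (302,312), and its four teeth are on diagonals. I'll compute the rotor's phase next.

```bash
cat > rot.py <<'E'
from h import *
c=np.load('w2.npy',allow_pickle=True).item(); P=cloud(c)
T=np.array(c["cam_to_world"])
v,u=np.mgrid[:420,:560]; W=ray(c,np.stack([u,v],-1).reshape(-1,2),.0375).reshape(420,560,3)
g=c["frame"].mean(2)
for ctr in ([.5507,.0151],[.552,.0157]):
    d=W[...,:2]-ctr; ra=np.hypot(d[...,0],d[...,1]); th=np.arctan2(d[...,1],d[...,0])
    m=(ra>.0095)&(ra<.0155)
    ph=lambda w:(np.degrees(np.angle((w*np.exp(4j*th[m])).sum()))/4)
    print("grey",ph(g[m]-g[m].mean()),"z",ph((P[...,2][m]>.0345)-((P[...,2][m]>.0345).mean())), ph(np.nan_to_num(P[...,2][m],nan=.02)-.028))
    for a in range(0,360,15):
        k=m&(np.abs((np.degrees(th)-a+180)%360-180)<7.5); print(a,int(g[k].mean()),round(float(np.nanmean(P[...,2][k]))*1000),end="; ")
    print()
w=g>150; w&=np.hypot(W[...,0]-.5507,W[...,1]-.0151)<.025
(cx,cy),rad=cv2.minEnclosingCircle((W[w][:,:2]*1000).astype(np.float32)); print("rotor circ",cx,cy,rad)
E
python3 rot.py
python3 -c "
from h import *
row([.5472,-.2402,.1],170.2)"
```

```text
grey -30.857244876245616 z -31.457066009410546 -31.722698965584804
0 116 29; 15 113 29; 30 112 29; 45 157 34; 60 182 37; 75 137 35; 90 109 28; 105 119 20; 120 131 18; 135 163 28; 150 182 38; 165 143 35; 180 174 19; 195 181 18; 210 125 26; 225 161 37; 240 183 38; 255 145 23; 270 127 19; 285 113 22; 300 111 29; 315 154 37; 330 181 38; 345 140 31; 
grey -31.402785943759426 z -31.553702418743384 -31.57916528143151
0 134 33; 15 129 32; 30 133 33; 45 147 33; 60 189 38; 75 158 37; 90 115 30; 105 115 23; 120 127 18; 135 145 22; 150 183 37; 165 156 36; 180 173 22; 195 182 18; 210 132 24; 225 164 35; 240 174 36; 255 134 19; 270 120 19; 285 108 25; 300 126 33; 315 171 37; 330 179 37; 345 130 30; 
rotor circ 549.9761962890625 15.001036643981934 19.864173889160156
row [-0.0316, -0.2368, 0.106] [0.0, -0.0, 7.5] dist 0.261
```

Emit:
inch_along(ticks=[-0.632, -4.736, 2.12, 0, 0, 1.875, -0.632, -4.736, 2.12, 0, 0, 1.875, -0.632, -4.736, 2.12, 0, 0, 1.875, -0.632, -4.736, 2.12, 0, 0, 1.875, -0.632, -4.736, 2.12, 0, 0, 1.875, -0.632, -4.736, 2.12, 0, 0, 1.875, -0.632, -4.736, 2.12, 0, 0, 1.875, -0.632, -4.736, 2.12, 0, 0, 1.875, -0.632, -4.736, 2.12, 0, 0, 1.875, -0.632, -4.736, 2.12, 0, 0, 1.875])

```text
time_s: 3.08
tcp_pos: [0.5476, -0.2391, 0.1003]
eef_rot: [-180.0, 0.0, 170.2]
contact_force: [0.8, 0.4, 0.5]
gripper_width: 0.0877
gripper_force: 0.0
```

```bash
python3 -c "
from h import *
row([.5472,-.2402,.011],170.2)"
```

```text
row [0.0002, -0.0012, 0.0893] [-0.0, -0.0, 0.0] dist 0.089
```

Emit:
inch_along(ticks=[0, -0.02, 0.6, 0, 0, 0, 0, -0.02, 1.2, 0, 0, 0, 0, -0.02, 1.6, 0, 0, 0, 0, -0.02, 1.77, 0, 0, 0, 0, -0.02, 1.77, 0, 0, 0, 0, -0.02, 1.77, 0, 0, 0])

```text
time_s: 3.58
tcp_pos: [0.5485, -0.2392, 0.0126]
eef_rot: [-180.0, 0.1, 170.4]
contact_force: [-0.4, -0.3, 0.7]
gripper_width: 0.0877
gripper_force: 0.0
```

Emit:
inch_along(ticks=[0, 0, 0, 0, 0, 0, 0, 0, 0, 0, 0, 0, 0, 0, 0, 0, 0, 0, 0, 0, 0, 0, 0, 0, 0, 0, 0, 0, 0, 0, 0, 0, 0, 0, 0, 0, 0, 0, 0, 0, 0, 0, 0, 0, 0, 0, 0, 0], aperture=0.03, squeeze=25)

```text
time_s: 4.25
tcp_pos: [0.5477, -0.2397, 0.0116]
eef_rot: [-180.0, -0.0, 170.3]
contact_force: [-0.9, -0.1, 0.5]
gripper_width: 0.04
gripper_force: 4.6
```

Emit:
inch_along(ticks=[0, 0, -0.4, 0, 0, 0, 0, 0, -1.2, 0, 0, 0, 0, 0, -1.8, 0, 0, 0, 0, 0, -1.8, 0, 0, 0, 0, 0, -1.8, 0, 0, 0])

```text
time_s: 4.67
tcp_pos: [0.549, -0.2398, 0.1037]
eef_rot: [180.0, 0.2, 170.3]
contact_force: [0.0, 1.0, -1.8]
gripper_width: 0.0397
gripper_force: 25.0
```

```bash
python3 -c "
from h import *
s=r.get_state();print(s['tcp_pos'],s['eef_rot'],s['gripper_width'],s['gripper_force'])
c=cap('wrist');np.save('w3.npy',c,allow_pickle=True)
P=cloud(c);p=s['tcp_pos'][:2];z=s['tcp_pos'][2]
save(c,'w3.png',crop=(180,200,400,400),scale=3)
print(rectz(P,z-.0116+.021,z-.0116+.028,p,.03),rectz(P,z-.0116+.004,z-.0116+.01,p,.045))
row([.5507,.0151,.1],178)
"
```

```text
[ 0.54896743 -0.23979633  0.10372324] [179.98363771   0.24046982 170.29772882] 0.0396593897304445 24.99960869550705
(2625, array([ 542.8, -238.9]), array([56.5, 29.9]), 79.2, array([ 536.5, -236.7,  115.7]), array([ 538.8, -238.3])) (2809, array([ 540.7, -238.9]), array([50.2, 46.4]), 80.3, array([ 525. , -237.2,   99.8]), array([ 528.5, -236.9]))
row [0.0401, 0.2515, 0.0021] [0.0, 0.0, -7.7] dist 0.255
```

View pics/w3.png

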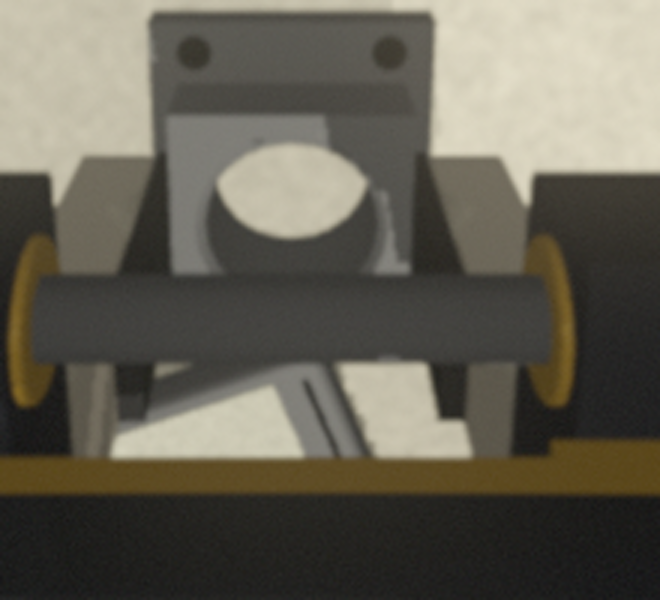

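Picture w3: the bush is held squarely between the pads. Its near flange edge runs from (152,20) to (432,20), and the hand-camera bias is about 0.5 mm. Moving above the base.

Emit:
inch_along(ticks=[0.81, 5.04, 0.04, 0, 0, -1.925, 0.81, 5.04, 0.04, 0, 0, -1.925, 0.81, 5.04, 0.04, 0, 0, -1.925, 0.81, 5.04, 0.04, 0, 0, -1.925, 0.81, 5.04, 0.04, 0, 0, -1.925, 0.81, 5.04, 0.04, 0, 0, -1.925, 0.81, 5.04, 0.04, 0, 0, -1.925, 0.81, 5.04, 0.04, 0, 0, -1.925, 0.81, 5.04, 0.04, 0, 0, -1.925, 0.81, 5.04, 0.04, 0, 0, -1.925])

```text
time_s: 5.55
tcp_pos: [0.5495, 0.0148, 0.0986]
eef_rot: [-180.0, -0.1, 178.0]
contact_force: [0.4, -0.1, -1.1]
gripper_width: 0.0395
gripper_force: 25.0
```

```bash
python3 -c "
from h import *
row([.5513,.0155,.072],178)
c=cap('wrist');s=r.get_state();row([.5513,.0155,.072],178)
P=cloud(c);p=s['tcp_pos'][:2];z=s['tcp_pos'][2];print(s['tcp_pos'],s['eef_rot'])
save(c,'w4.png',crop=(180,180,400,380),scale=3)
print(rectz(P,z-.0116+.004,z-.0116+.01,p,.045),rectz(P,.047,.0525,p,.1))
"
```

```text
row [-0.0017, 0.0008, 0.0266] [0.0, 0.0, -0.0] dist 0.027
row [-0.0016, 0.0011, 0.0269] [0.0, 0.0, -0.1] dist 0.027
[0.54970916 0.01445922 0.09886525] [-1.79968862e+02 -8.20837600e-02  1.77928294e+02]
(2832, array([541.2,  14.5]), array([50.2, 46.8]), 88.0, array([525.3,  14.7,  94.8]), array([528.9,  14.8])) (12899, array([534.5,  15.7]), array([110.3,  99.1]), 87.8, array([511. ,  12.6,  49.8]), array([515.6,  14.5]))
```

Converted, 0.027 m is 0.54, 0.015 m is 0.3.

Emit:
inch_along(ticks=[-0.028, 0.02, 0.3, 0, 0, 0, -0.028, 0.02, 0.54, 0, 0, 0, -0.028, 0.02, 0.6, 0, 0, 0, -0.028, 0.02, 0.66, 0, 0, 0, -0.028, 0.02, 0.72, 0, 0, 0, -0.028, 0.02, 0.74, 0, 0, 0])

```text
time_s: 6.1
tcp_pos: [0.5518, 0.016, 0.0625]
eef_rot: [-180.0, 0.0, 178.0]
contact_force: [-0.3, -0.7, -1.0]
gripper_width: 0.0397
gripper_force: 25.0
```

Emit:
inch_along(ticks=[0, 0, 0.04, 0, 0, 0, 0, 0, 0.08, 0, 0, 0, 0, 0, 0.12, 0, 0, 0])

```text
time_s: 6.35
tcp_pos: [0.5519, 0.0166, 0.0568]
eef_rot: [180.0, 0.0, 178.0]
contact_force: [-0.0, -0.0, -1.1]
gripper_width: 0.0401
gripper_force: 25.0
```

Converted, 0.004 m is 0.08, 0.003 m is 0.06.

Emit:
inch_along(ticks=[0, 0, 0.04, 0, 0, 0, 0, 0, 0.06, 0, 0, 0, 0, 0, 0.08, 0, 0, 0, 0, 0, 0.08, 0, 0, 0])

```text
time_s: 6.68
tcp_pos: [0.5516, 0.0166, 0.0535]
eef_rot: [-180.0, 0.0, 178.0]
contact_force: [-5.3, 1.0, 9.2]
gripper_width: 0.0399
gripper_force: 25.0
```

Emit:
inch_along(ticks=[0, 0, 0, 0, 0, 0, 0, 0, 0, 0, 0, 0, 0, 0, 0, 0, 0, 0, 0, 0, 0, 0, 0, 0], aperture=0.08, squeeze=20)

```text
time_s: 7.02
tcp_pos: [0.5517, 0.0166, 0.0525]
eef_rot: [180.0, 0.0, 178.0]
contact_force: [0.2, 0.3, 0.2]
gripper_width: 0.061
gripper_force: 0.0
```

Emit:
inch_along(ticks=[0.2, 0, -0.6, 0, 0, 0, 0.4, -0.2, -1.4, 0, 0, 0, 0.5, -0.3, -2.2, 0, 0, 0, 0.5, -0.3, -3, 0, 0, 0, 0.5, -0.3, -3, 0, 0, 0, 0.5, -0.3, -3, 0, 0, 0])

```text
time_s: 7.52
tcp_pos: [0.5275, 0.0028, 0.2055]
eef_rot: [179.9, 0.3, 178.0]
contact_force: [-0.1, -0.6, -0.0]
gripper_width: 0.0797
gripper_force: 0.0
```

```bash
python3 -c "
from h import *
s=r.get_state();print(s['tcp_pos'],s['eef_rot'],s['gripper_width'])
c=cap('wrist');np.save('w5.npy',c,allow_pickle=True)
P=cloud(c);p=[.5507,.0151]
print(rectz(P,.047,.0525,p,.1),rectz(P,.062,.07,p,.05),rectz(P,.053,.058,p,.045))
m=np.hypot(P[...,0]-p[0],P[...,1]-p[1])<.04
uv=np.argwhere(m).mean(0);v,u=map(int,uv);save(c,'w5.png',crop=(u-60,v-60,u+60,v+60),scale=5)
# flange ear heights in base frame
a=np.radians(-2);d=(P[...,:2]-p)@np.array([[np.cos(a),-np.sin(a)],[np.sin(a),np.cos(a)]])*1000
for x0,x1,y0,y1 in ((-29,-23,-20,20),(23,29,-20,20),(-55,-40,-20,20),(40,55,-20,20)):
    k=(d[...,0]>x0)&(d[...,0]<x1)&(d[...,1]>y0)&(d[...,1]<y1); print(k.sum(),np.nanmedian(P[...,2][k]))
for y0,y1 in ((-19,-5),(5,19)):
    k=(np.abs(d[...,0])<19)&(d[...,1]>y0)&(d[...,1]<y1)&(P[...,2]>.06); print(k.sum(),np.nanmedian(P[...,2][k]))
"
```

```text
[0.52753757 0.00277134 0.20545056] [179.87726489   0.3167009  177.99731956] 0.07970365028473815
(11019, array([550.4,  15. ]), array([110.2, 129.8]), 88.0, array([541.9,  12.8,  49.8]), array([546.5,  14. ])) (1039, array([551.5,  15.9]), array([39.6, 40.8]), 87.8, array([551.2,  15.8,  65.6]), array([551.1,  15.7])) (113, array([548.8,  15.9]), array([39.2, 35.2]), 88.4, array([532.3,  17.5,  55.2]), array([545.3,  17.2]))
232 0.049908713185368186
46 0.05005845540761436
18261 0.3065648857472578
492 0.04986399486005336
400 0.06558765190335095
355 0.06552652648455265
```

View pics/w5.png

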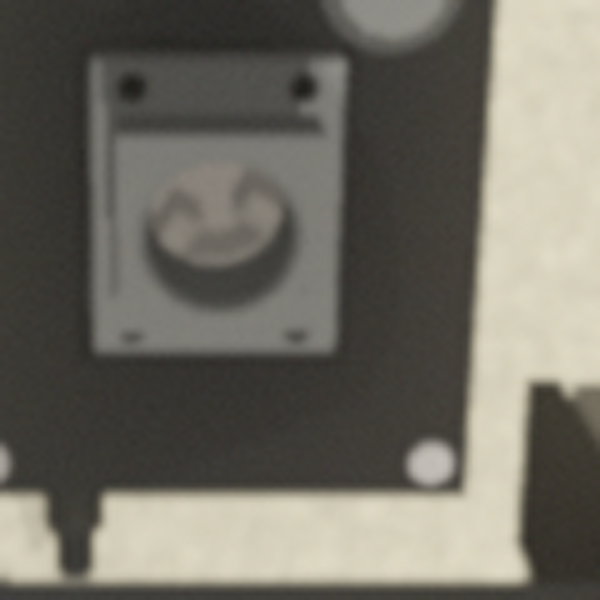

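Picture w5: the bush sits in the recess with its neck at about (220,235), and both ears are level with the base top (z 50.0 mm), so it is flush. Next is the stick.

```bash
python3 -c "
from h import *
row([.465,.275,.25],178)"
```

```text
row [0.0709, 0.2701, -0.0466] [-0.0, 0.0, -0.0] dist 0.283
```

Emit:
inch_along(ticks=[1.4, 5.4, -0.92, 0, 0, 0, 1.4, 5.4, -0.92, 0, 0, 0, 1.4, 5.4, -0.92, 0, 0, 0, 1.4, 5.4, -0.92, 0, 0, 0, 1.4, 5.4, -0.92, 0, 0, 0, 1.4, 5.4, -0.92, 0, 0, 0, 1.4, 5.4, -0.92, 0, 0, 0, 1.4, 5.4, -0.92, 0, 0, 0, 1.4, 5.4, -0.92, 0, 0, 0, 1.4, 5.4, -0.92, 0, 0, 0], aperture=0.088)

```text
time_s: 8.4
tcp_pos: [0.465, 0.2742, 0.2469]
eef_rot: [-179.9, -0.1, 178.0]
contact_force: [0.0, 0.5, -0.6]
gripper_width: 0.0878
gripper_force: 0.0
```

```bash
cat > st.py <<'E'
from h import *
import sys
s=r.get_state();print(s['tcp_pos'],s['eef_rot'])
c=cap('wrist');P=cloud(c);p=[.4855,.2905]
m=(np.hypot(P[...,0]-p[0],P[...,1]-p[1])<.03)&(P[...,2]>.095)
print(rectz(P,.105,.118,p,.03),np.nanmax(P[...,2][m]))
g=c["frame"].astype(int)
w=m&(g.min(2)>120)
q=cv2.fitLine((ray(c,np.argwhere(w)[:,::-1],.113)[:,:2]*1000).astype(np.float32),cv2.DIST_L2,0,.01,.01).ravel() if w.sum()>5 else None
print("ridge",w.sum(),q,None if q is None else np.degrees(np.arctan2(q[1],q[0])))
if w.sum()>5: print(cv2.minAreaRect((ray(c,np.argwhere(w)[:,::-1],.113)[:,:2]*1000).astype(np.float32)))
v,u=map(int,np.argwhere(m).mean(0));save(c,sys.argv[1],crop=(u-60,v-60,u+60,v+60),scale=5)
E
python3 st.py w6.png
```

```text
[0.46499163 0.27424245 0.24688945] [-1.79865828e+02 -1.21657101e-01  1.78037498e+02]
(1162, array([485. , 293.1]), array([36.2, 36.3]), 78.2, array([483.6, 292.7, 111. ]), array([483.9, 292.9])) 0.29333882003695694
ridge 152 [  0.8035221   0.5952749 497.36066   302.84543  ] 36.53223
((543.3744506835938, 340.7239990234375), (178.7811737060547, 17.65105438232422), 34.319889068603516)
```

View pics/w6.png

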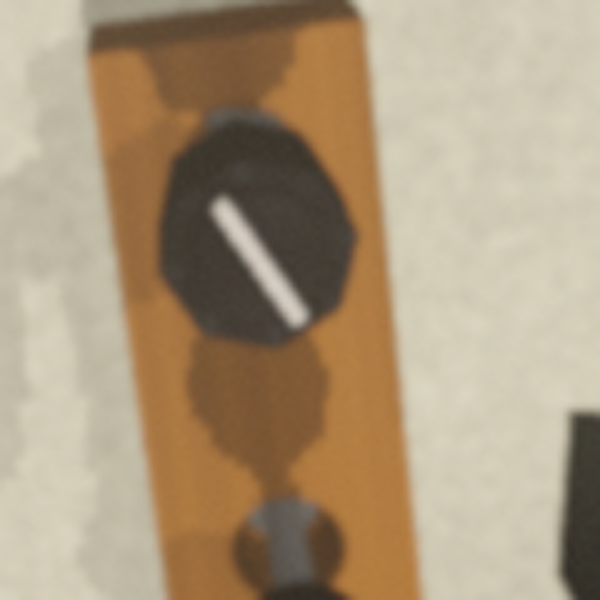

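Picture w6: the stick's knob is at (258,235) in the crop, with the white ridge running from (218,200) to (300,320). The ball stick's hole is at (290,545). I'll refine the ridge mask.

```bash
sed -i 's/&(P\[...,2\]>.095)/\&(P[...,2]>.095)\&(P[...,2]<.12)/; s/p=\[.4855,.2905\]/p=[.485,.293]/' st.py; python3 st.py w6b.png
```

```text
[0.46524218 0.27376076 0.24717697] [-1.79886197e+02 -1.02699009e-01  1.77979879e+02]
(1161, array([485.1, 292.9]), array([36.2, 36.1]), 32.2, array([483.5, 292.7, 111. ]), array([483.9, 292.8])) 0.11552011053643524
ridge 129 [  0.84316593   0.5376534  484.79755    293.0627    ] 32.524036
((485.08685302734375, 293.2249450683594), (28.72365379333496, 4.295744895935059), 32.33748245239258)
```

```bash
python3 -c "
from h import *
row([.4855,.2933,.15],167.5);row([.4855,.2933,.0745],167.5)"
```

```text
row [-0.0193, 0.0205, 0.0975] [0.0, -0.0, 10.4] dist 0.101
row [-0.0193, 0.0205, 0.173] [0.0, -0.0, 10.4] dist 0.175
```

Emit:
inch_along(ticks=[-0.386, 0.41, 0.8, 0, 0, 2.6, -0.386, 0.41, 1.6, 0, 0, 2.6, -0.386, 0.41, 1.95, 0, 0, 2.6, -0.386, 0.41, 1.95, 0, 0, 2.6])

```text
time_s: 8.83
tcp_pos: [0.4835, 0.2909, 0.1454]
eef_rot: [-179.5, -0.3, 167.4]
contact_force: [0.1, 0.1, -0.2]
gripper_width: 0.0877
gripper_force: 0.0
```

Emit:
inch_along(ticks=[0, 0, 0.6, 0, 0, 0, 0, 0, 1.2, 0, 0, 0, 0, 0, 1.51, 0, 0, 0, 0, 0, 1.51, 0, 0, 0, 0, 0, 1.51, 0, 0, 0])

```text
time_s: 9.25
tcp_pos: [0.4863, 0.294, 0.0766]
eef_rot: [-180.0, 0.0, 167.6]
contact_force: [0.2, 0.2, 0.6]
gripper_width: 0.0875
gripper_force: 0.0
```

```bash
python3 -c "
from h import *
row([.4855,.2933,.0745],167.5)"
```

```text
row [0.0007, -0.0008, 0.0021] [-0.0, -0.0, 0.1] dist 0.002
```

Emit:
inch_along(ticks=[0.01, 0, 0.02, 0, 0, 0, 0.01, 0, 0.02, 0, 0, 0, 0.01, 0, 0.02, 0, 0, 0, 0.01, 0, 0.02, 0, 0, 0, 0.01, 0, 0.02, 0, 0, 0, 0.01, 0, 0.02, 0, 0, 0, 0.01, 0, 0.02, 0, 0, 0, 0.01, 0, 0.02, 0, 0, 0, 0.01, 0, 0.02, 0, 0, 0, 0.01, 0, 0.02, 0, 0, 0, 0.01, 0, 0.02, 0, 0, 0], aperture=0.02, squeeze=50)

```text
time_s: 10.17
tcp_pos: [0.4852, 0.2946, 0.0745]
eef_rot: [-180.0, -0.0, 167.6]
contact_force: [-1.1, 0.6, 0.5]
gripper_width: 0.0356
gripper_force: 50.0
```

Emit:
inch_along(ticks=[0, 0, -0.4, 0, 0, 0, 0, 0, -1, 0, 0, 0, 0, 0, -1.7, 0, 0, 0, 0, 0, -1.7, 0, 0, 0, 0, 0, -1.7, 0, 0, 0])

```text
time_s: 10.58
tcp_pos: [0.486, 0.2956, 0.1617]
eef_rot: [179.8, 0.1, 167.6]
contact_force: [0.3, 0.6, -1.8]
gripper_width: 0.0358
gripper_force: 50.0
```

```bash
python3 -c "
from h import *
row([.5512,.0155,.16],148.8)"
```

```text
row [-0.1238, -0.2595, 0.0017] [0.0, -0.0, 18.8] dist 0.288
```

Converted, -0.2595 m is -5.19, -0.13 m is -2.6, 18.8 degrees is 4.7.

Emit:
inch_along(ticks=[-1.24, -2.6, 0, 0, 0, 2.25, -1.24, -2.6, 0, 0, 0, 2.25, -1.24, -2.6, 0, 0, 0, 2.25, -1.24, -2.6, 0, 0, 0, 2.25, -2.476, -5.19, 0, 0, 0, 4.7, -2.476, -5.19, 0, 0, 0, 4.7, -2.476, -5.19, 0, 0, 0, 4.7, -2.476, -5.19, 0, 0, 0, 4.7, -2.476, -5.19, 0, 0, 0, 4.7, -2.476, -5.19, 0, 0, 0, 4.7, -2.476, -5.19, 0, 0, 0, 4.7])

```text
time_s: 11.5
tcp_pos: [0.5497, 0.0146, 0.1586]
eef_rot: [-179.9, -0.1, 148.8]
contact_force: [0.1, 0.8, -1.3]
gripper_width: 0.0357
gripper_force: 50.0
```

```bash
cat > hand.py <<'E'
from h import *
import sys
c=cap('wrist');s=r.get_state();P=cloud(c);p=s['tcp_pos'];print(np.round(p*1000,1),s['eef_rot'])
g=c["frame"].astype(int)
m=(np.hypot(P[...,0]-p[0],P[...,1]-p[1])<.02)&(abs(P[...,2]-p[2]-.04)<.012)&(g.min(2)>110)
if m.sum()>5: print("ridge",m.sum(),cv2.minAreaRect((ray(c,np.argwhere(m)[:,::-1],p[2]+.0385)[:,:2]*1000).astype(np.float32)))
k=(np.hypot(P[...,0]-p[0],P[...,1]-p[1])<.03)&(P[...,2]<p[2]-.03)&(P[...,2]>p[2]-.065)
print("shaft",k.sum(),rectz(P,p[2]-.064,p[2]-.044,p,.03),np.nanmin(P[...,2][k]) if k.any() else 0)
print("base",rectz(P,.047,.0525,[.5507,.0151],.1))
row([.5512,.0155,.13],148.8)
save(c,sys.argv[1],crop=(160,150,420,345),scale=3)
E
python3 hand.py w7.png; python3 - <<'E'
from h import *
c=cap("scene");save(c,'s7.png',crop=(200,140,400,290),scale=4)
E
```

```text
[549.8  15.1 158.8] [-1.79955064e+02 -5.50971265e-02  1.48814250e+02]
ridge 112 ((554.0833129882812, 16.625328063964844), (37.521453857421875, 6.868038654327393), 22.71843147277832)
shaft 463 (297, array([547. ,  15.3]), array([20.2, 14.6]), 58.6, array([544.2,  17.4, 109. ]), array([543.4,  17.8])) 0.09725497326277882
base (12432, array([550.4,  14.7]), array([110.5, 131.3]), 87.7, array([527.9,  30.2,  49.8]), array([535.2,  22.6]))
row [-0.0009, 0.0011, 0.0288] [0.0, -0.0, 0.0] dist 0.029
```

View pics/w7.png

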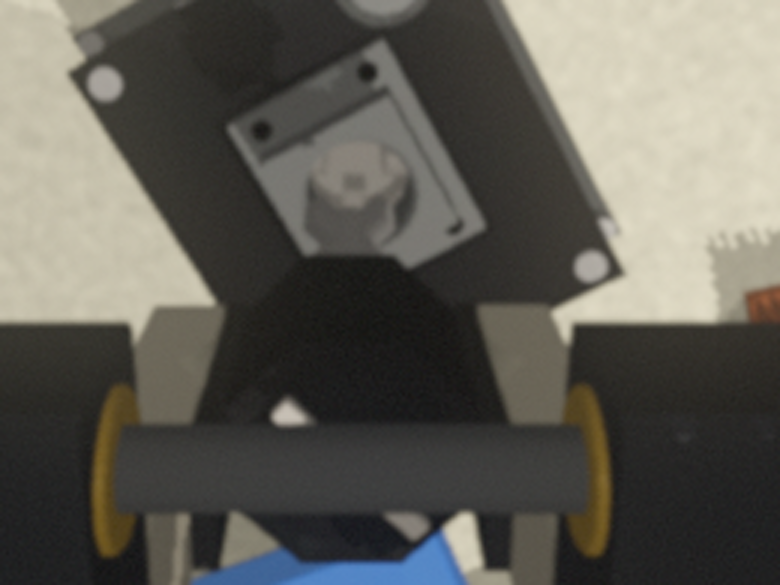

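View pics/s7.png

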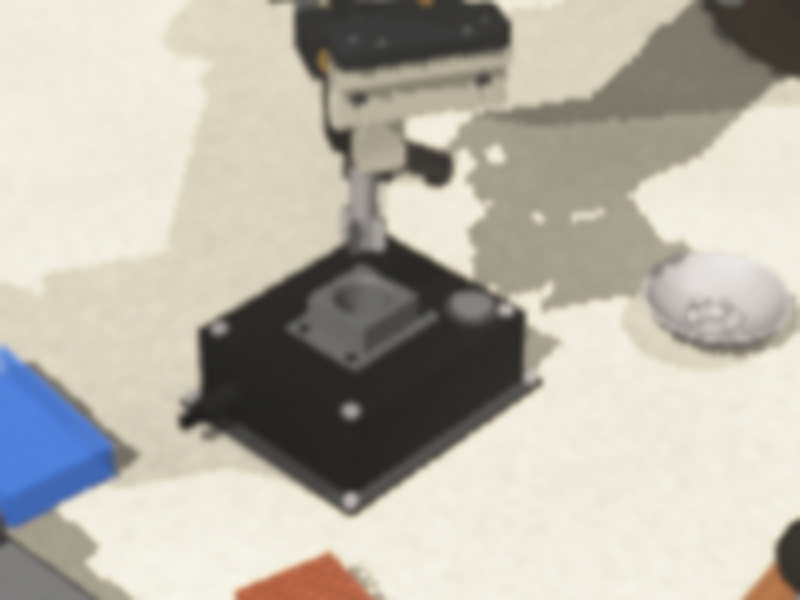

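Pictures w7 and s7: the stick hangs upright in the grip, with its tip near (355,225) in w7, in front of the bush bore at about (365,195). I'll shift by (-0.4, +1.4) mm in tool axes and lower it.

The manual's scale: shifts go in units of 50 mm and turns go in units of 4 degrees. Converting my numbers, 0.055 m is 1.1, 0.05 m is 1.

Emit:
inch_along(ticks=[-0.008, 0.028, 0, 0, 0, 0, -0.008, 0.028, 0.4, 0, 0, 0, -0.008, 0.028, 0.6, 0, 0, 0, -0.008, 0.028, 0.8, 0, 0, 0, -0.008, 0.028, 1, 0, 0, 0, -0.008, 0.028, 1.1, 0, 0, 0, -0.008, 0.028, 1.1, 0, 0, 0])

```text
time_s: 12.18
tcp_pos: [0.5506, 0.0155, 0.1032]
eef_rot: [-179.9, -0.1, 148.8]
contact_force: [-0.7, -0.4, -1.0]
gripper_width: 0.0353
gripper_force: 50.0
```

Emit:
inch_along(ticks=[0, 0, 0.04, 0, 0, 0, 0, 0, 0.08, 0, 0, 0, 0, 0, 0.12, 0, 0, 0, 0, 0, 0.12, 0, 0, 0])

```text
time_s: 12.52
tcp_pos: [0.5514, 0.0155, 0.0985]
eef_rot: [180.0, 0.0, 148.8]
contact_force: [-0.5, 0.8, -0.5]
gripper_width: 0.0355
gripper_force: 50.0
```

Converted, 0.006 m is 0.12, 0.004 m is 0.08.

Emit:
inch_along(ticks=[0, 0, 0.04, 0, 0, 0, 0, 0, 0.08, 0, 0, 0, 0, 0, 0.12, 0, 0, 0, 0, 0, 0.12, 0, 0, 0])

```text
time_s: 12.85
tcp_pos: [0.5511, 0.0155, 0.0921]
eef_rot: [-180.0, -0.0, 148.8]
contact_force: [-0.0, 0.0, -0.6]
gripper_width: 0.0355
gripper_force: 50.0
```

Converted, 0.0115 m is 0.23, 0.009 m is 0.18.

Emit:
inch_along(ticks=[0, 0, 0.06, 0, 0, 0, 0, 0, 0.12, 0, 0, 0, 0, 0, 0.18, 0, 0, 0, 0, 0, 0.23, 0, 0, 0, 0, 0, 0.23, 0, 0, 0])

```text
time_s: 13.27
tcp_pos: [0.5513, 0.0155, 0.0806]
eef_rot: [-180.0, -0.0, 148.8]
contact_force: [-0.7, -0.2, -0.6]
gripper_width: 0.0353
gripper_force: 50.0
```

Emit:
inch_along(ticks=[0, 0, 0.04, 0, 0, 0, 0, 0, 0.08, 0, 0, 0, 0, 0, 0.12, 0, 0, 0, 0, 0, 0.12, 0, 0, 0, 0, 0, 0.12, 0, 0, 0])

```text
time_s: 13.68
tcp_pos: [0.5517, 0.0155, 0.0757]
eef_rot: [180.0, 0.0, 148.8]
contact_force: [-1.8, -0.8, 8.4]
gripper_width: 0.0359
gripper_force: 50.0
```

Emit:
inch_along(ticks=[0, 0, 0.02, 0, 0, 0, 0, 0, 0.03, 0, 0, 0, 0, 0, 0.04, 0, 0, 0, 0, 0, 0.04, 0, 0, 0, 0, 0, 0.04, 0, 0, 0], squeeze=60)

```text
time_s: 14.1
tcp_pos: [0.5518, 0.0155, 0.0744]
eef_rot: [180.0, 0.1, 148.8]
contact_force: [-3.8, -0.4, 11.7]
gripper_width: 0.0357
gripper_force: 60.0
```

Converted, 0.0014 m is 0.028, 0.0007 m is 0.014.

Emit:
inch_along(ticks=[0.006, 0, 0.014, 0, 0, 0, 0.006, 0, 0.028, 0, 0, 0, 0.006, 0, 0.028, 0, 0, 0, 0.006, 0, 0.028, 0, 0, 0, 0.006, 0, 0.028, 0, 0, 0, 0.006, 0, 0.028, 0, 0, 0])

```text
time_s: 14.6
tcp_pos: [0.5519, 0.0154, 0.0742]
eef_rot: [180.0, 0.1, 148.9]
contact_force: [-6.8, -0.2, 22.0]
gripper_width: 0.0357
gripper_force: 60.0
```

```bash
python3 - <<'E'
from h import *
c=cap("wrist");c=cap("wrist");s=r.get_state();print(s['tcp_pos'],s['contact_force'],s['eef_rot'])
P=cloud(c);p=[.5512,.0155];print(rectz(P,.06,.07,p,.03))
a=np.radians(-2);d=(P[...,:2]-[.5507,.0151])@np.array([[np.cos(a),-np.sin(a)],[np.sin(a),np.cos(a)]])*1000
k=(d[...,0]>-29)&(d[...,0]<-23)&(abs(d[...,1])<20)&(P[...,2]<.06); print("ear",k.sum(),np.nanmedian(P[...,2][k]))
m=(np.hypot(P[...,0]-p[0],P[...,1]-p[1])<.022)&(P[...,2]>.1)&(P[...,2]<.125);print("knob top",m.sum(),np.nanpercentile(P[...,2][m],[10,50,90]))
t=cap("top");Q=cloud(t);m=(np.hypot(Q[...,0]-.549,Q[...,1]-.016)<.04)&(Q[...,2]>.046)&(Q[...,2]<.054);print("top",m.sum(),np.nanmedian(Q[...,2][m]) if m.any() else 0)
E
```

```text
[0.55194022 0.01545671 0.07418394] [-6.27154092 -1.24785697 23.27328922] [1.79960763e+02 1.20881108e-01 1.48860918e+02]
(1398, array([544.6,  16.1]), array([40.4, 27.5]), 87.8, array([535.2,  25.8,  65.5]), array([537.5,  21.6]))
ear 680 0.04982826497380602
knob top 3965 [0.10449367 0.10985405 0.1148894 ]
top 96 0.049230250630661665
```

```bash
python3 -c "
from plant import r
print(r.close_job())"
```

```text
the job is handed in; nothing more can be done
None
```

I handed the job in at about 15 s of the 48 s limit: the guide bush is flush in the recess, and the stick is meshed with the rotor, fully home and still held pressed against the spring's stop at about 23 N.

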